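Tighten the tube rest's bolt with the click wrench

TASK

Put the click wrench's square hole fully down over the square bolt head of the tube rest and turn the bolt clockwise (seen from above) until the wrench clicks, that is, until its handle gives way at the pin. Stop there, do not force the handle on to the end of its play, ease it back so that it straightens, and leave the wrench sitting on the bolt, released. Leave the other things on the bench alone.

Things in the scene. Friction and masses are not known exactly. Their poses are not given: they have to be found in the camera images.
- wrench: click wrench, 252 mm long, 0.3 kg, flat on the bench: steel box end (50 x 50 x 20 mm, 30.4 mm square hole right through) and a handle hinged to it on a vertical pin 36 mm from the hole's centre. Origin: hole's centre at the underside. x from the hole along the straight handle, z up; hole sides parallel to x and y
- wrench_grip (a point): on the handle's flat-sided black rubber grip (24 mm wide, 20 mm high, underside level with the box end), 140 mm along x from the hole's centre, 10 mm above the underside; x along the handle, away from the hole. The grip reaches from 51 mm before this point to 73 mm beyond, then a steel end cap
- handle (a joint): wrench's breakaway hinge, rad: 0 = straight, grows as the handle gives way clockwise (from above) against the box end. A spring holds 0 up to 1.0 N m at the pin (9.5 N across the handle at wrench_grip); then it gives way at hardly more force (1.1 N m at 0.2). Clicked: over 0.07; forced: over 0.20; end of play 0.24. Springs back unloaded
- tube_rest: grey tube rest fixed to the bench: flange 150 x 150 x 10 mm, x -35 to 115 mm, y -75 to 75 mm; 2 mm washer (52 mm wide) round the bolt; two steel V blocks carry a glass tube along y, 85 mm behind the bolt, top about 50 mm above the bench. Origin: on the bench under the bolt's axis; x towards the tube, z up. A bench burner (190 mm high) is fixed at x = 0.42, y = -0.03 m, within 50 x 85 mm
- bolt_head (a point): square bolt head, 28 mm across flats, 18 mm high, top 5 mm tapering to 19 mm. Point: on its axis at washer level, 12 mm above the bench, where the seated wrench's origin lies. x, y square to the flats (wrench fits 4 ways, play 1.2 mm a side, 0.09 rad). Turns clockwise stiffly (0.25 N m) by 0.25 to 0.6 rad, unseen how far, then stops hard
- jar_amber: small amber glass jar, 57 mm wide, 62 mm high, bystander; origin under its centre
- cork: cork stopper, 34 mm wide, 30 mm high, bystander; origin under its centre
- tape: roll of masking tape, 75 mm wide, 18 mm high, bystander; origin under its centre

How it is judged:
On the way, in this order (a step that is already met when the one before it is completed fails the run):
1. the wrench sits fully down on the bolt head (horizontal distance between wrench and bolt_head below 0.004 m and z of wrench in the frame of bolt_head below 0.005 m), for 0.2 s.
2. the wrench, still down on the bolt head, clicks: its handle gives way by more than 0.07 rad (value of joint handle above 0.07 rad and horizontal distance between wrench and bolt_head below 0.004 m and z of wrench in the frame of bolt_head below 0.006 m), for 0.1 s.
At the end, for the whole second after the job is handed in: the wrench sits on the bolt head at rest (hole within 5 mm of the bolt's axis, underside within 6 mm of the washer, tilted less than 0.2 rad) with its handle straight again (under 0.03 rad) (horizontal distance between wrench and bolt_head below 0.005 m and z of wrench in the frame of bolt_head below 0.006 m and angle between wrench's own z axis and vertical below 0.2 rad and value of joint handle below 0.03 rad and linear speed of wrench below 0.02 m/s); the robot touches nothing.
It fails at once if the wrench's handle is forced past its click, beyond 0.20 rad (value of joint handle above 0.2 rad).
It fails at once if a bystander (jar, cork or tape) is moved more than 20 mm (distance of any of jar_amber, cork, tape from where it was at the start of the episode above 0.02 m).
It also fails if it takes over 69 s, if anything falls off the work surface, if the arm or the gripper's body presses on something with over 40 N, if the wrist force passes 120 N, or if a joint passes its speed limit or range.

ROBOT

A 6-joint arm with a two-finger parallel gripper is mounted at the origin on a cart in front of the work surface, level with it; the furniture and walls round the work are solid. World frame = base frame: x ahead of the robot, y to its left, z up, the work surface at z = 0. Lengths are in m, angles in rad, forces in N, time in s.
With the tool pointing down it reaches from about 0.325 to 0.775 m from the base axis. Payload 5.5 kg.
Tool frame: the origin (TCP) lies between the finger pads; the fingertips stand 11 mm ahead of it and the grasp point (between the pads) lies 8 mm behind it (ctrl.tcp_to_tips is the distance from the TCP to the fingertips, in m); x points along the fingers, y is the direction in which the jaws open and shut, and the axes are right-handed (so a half turn about x gives the same grasp; the last joint's range is limited). The gripper opens to 85 mm and grips with 20 to 120 N. Pads are 22 mm wide; open, the fingers measure 114 mm over their backs; the gripper's body (76 mm by 85 mm) begins 54 mm behind the grasp point. The pads swing forward as they close: fully open they stand 13 mm farther back than shut.
Start: joints at [-1.369, 0.091, 1.231, -0, 1.82, -0.057], TCP at [0.154, -0.58, 0.242] pointing down, gripper open.
Joint ranges: [-2.87, 2.87], [-0.86, 2.18], [0.17, 2.46], [-1.51, 4.65], [0.06, 2.69], [-2.65, 2.65]. Speed limits (rad/s): [2.57, 2.57, 3.01, 3.14, 3.14, 3.14].

INTERFACE

Orientations are given as a rotation vector (axis times angle).
In Python, from station import ctrl gives the robot as it stands. Calls block until the motion is done:
- ctrl.move_ptp(position, orientation): joint-space move of the TCP to a pose.
- ctrl.move_straight(position, rate=0.15, ori=None): straight line of the TCP; ori=None keeps the orientation; rate is the mean speed in m/s.
- ctrl.goto_joints(angles): joint-space move.
- ctrl.gripper_open() and ctrl.grab(): open the fingers fully, or close them until they stop; the grip force is fixed at half the most.
- ctrl.sleep(seconds).
- ctrl.solve_ik(position, orientation): joint angles nearest the present ones, or None.
- ctrl.get_obs(): the state.
- ctrl.read_camera(name): name is "side" or "top" or "wrist"; returns a dict with "pixels" (400x640x3 uint8, red, green, blue), "z_map" (400x640 float32, m along the optical axis (not along the pixel's ray), 0 where there is no reading), "K" (3x3 intrinsics, pixels), "pose" (4x4, takes a point from camera to world coordinates). Camera axes: x right, y down, z forward; pixel columns grow to the right and rows downward; lengths in m; the calibration is good to about 2 mm. The wrist camera is an equidistant fisheye: a pixel r from the principal point sees the ray r / f radians off the axis. A picture is of the moment at which its call begins.
A pose or a line that the arm cannot do raises ctrl.PlanningError and nothing moves.
- ctrl.hand_in(): hands the job in, once; it reports no verdict.
The state is a dict: "clock": time; "joints": joint angles; "qd": joint speeds; "joint_efforts": joint torques, N m; "tcp_pos": TCP position; "tcp_rot": TCP orientation; "ft_force": force on the tool from outside, world axes, zero at the start; "moment": the same for the moment, N m; "opening": finger opening in m.
Only numpy, scipy, OpenCV 4.12 (cv2) and the standard library are available. Lean on these libraries where they do the work, as an engineer would, in place of code of your own. Each camera call takes 0.05 s, during which the arm holds its last target.

## Working session

There is one attempt and no reset: what is moved stays moved. The work goes in short steps, each a Python script; the robot and the scene stay as the last script left them, time stands still between calls to the robot, and variables do not carry over. Pictures are saved under pics/ and viewed, and the job is handed in when it is done.

```bash
ls; mkdir -p pics; python3 - <<'E'
from station import ctrl
import cv2,numpy as np
o=ctrl.get_obs(); print({k:np.round(v,3) for k,v in o.items()})
for n in ["top","side","wrist"]:
    c=ctrl.read_camera(n); cv2.imwrite(f"pics/{n}0.png",c["pixels"][:,:,::-1]); np.savez(f"pics/{n}0.npz",**c)
    print(n,c["K"].round(1).tolist(),c["pose"].round(3).tolist())
E
```

```text
pics
{'clock': np.float64(0.0), 'joints': array([-1.369,  0.092,  1.232,  0.   ,  1.82 , -0.057]), 'qd': array([-0.   , -0.001,  0.001, -0.001,  0.   ,  0.001]), 'joint_efforts': array([-2.0000e-03, -4.5872e+01, -4.1804e+01, -0.0000e+00,  1.1000e-02,
       -0.0000e+00]), 'tcp_pos': array([ 0.153, -0.58 ,  0.241]), 'tcp_rot': array([ 2.084,  0.273, -2.084]), 'ft_force': array([-0.493, -0.717,  0.849]), 'moment': array([ 0.002, -0.034, -0.002]), 'opening': np.float64(0.086)}
top [[450.5, 0.0, 310.4], [0.0, 450.5, 199.7], [0.0, 0.0, 1.0]] [[-0.013, -0.99, 0.144, 0.409], [-1.0, 0.012, -0.005, -0.049], [0.003, -0.144, -0.99, 1.517], [0.0, 0.0, 0.0, 1.0]]
side [[510.1, 0.0, 319.4], [0.0, 510.1, 197.0], [0.0, 0.0, 1.0]] [[-0.978, -0.145, 0.15, 0.443], [-0.207, 0.592, -0.778, 0.953], [0.023, -0.793, -0.609, 0.838], [0.0, 0.0, 0.0, 1.0]]
wrist [[309.7, 0.0, 317.1], [0.0, 309.7, 201.7], [0.0, 0.0, 1.0]] [[0.255, -0.931, -0.261, 0.219], [-0.967, -0.246, -0.066, -0.562], [-0.003, 0.269, -0.963, 0.374], [0.0, 0.0, 0.0, 1.0]]
```

View pics/top0.png

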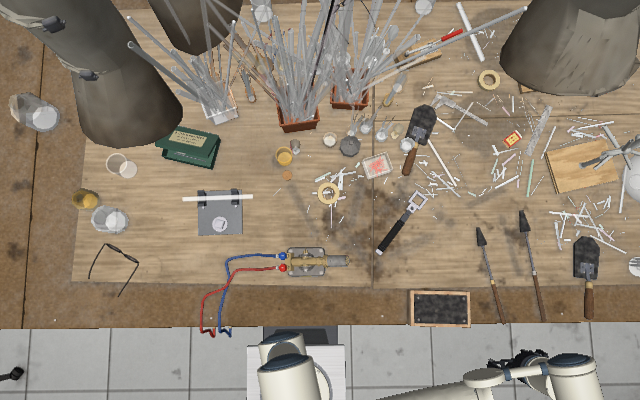

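View pics/side0.png

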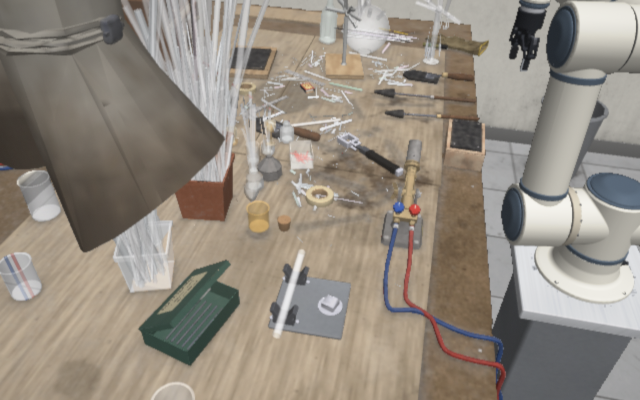

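View pics/wrist0.png

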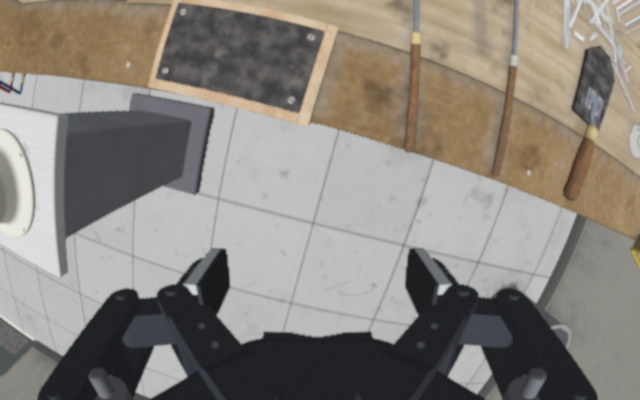

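The top view shows the wrench from its box end at (417,201) to its handle end at (380,252), and the bolt at about (220,225). The burner is at (310,262), the tape at (328,193), the jar at (285,156) and the cork at (287,175). I'll enlarge crops of these next.

```bash
cat > h.py <<'E'
import numpy as np,cv2
def ray(c,u,v,fish=False):
    K=c["K"];x=(u-K[0,2])/K[0,0];y=(v-K[1,2])/K[1,1]
    if fish:
        r=np.hypot(x,y); d=np.array([np.sin(r)*x/r,np.sin(r)*y/r,np.cos(r)])
    else: d=np.array([x,y,1.])
    P=c["pose"]; return P[:3,3],P[:3,:3]@d
def atz(c,u,v,z,fish=False):
    o,d=ray(c,u,v,fish); return o+d*(z-o[2])/d[2]
def tri(c1,p1,c2,p2,f1=False,f2=False):
    A=np.zeros((3,3));b=np.zeros(3);L=[ray(c1,*p1,f1),ray(c2,*p2,f2)]
    for o,d in L:
        d=d/np.linalg.norm(d);M=np.eye(3)-np.outer(d,d);A+=M;b+=M@o
    X=np.linalg.solve(A,b); return X,[np.linalg.norm(np.cross(X-o,d/np.linalg.norm(d))) for o,d in L]
def proj(c,X,fish=False):
    P=c["pose"];p=P[:3,:3].T@(np.asarray(X)-P[:3,3]);K=c["K"]
    if fish:
        t=np.arctan2(np.hypot(p[0],p[1]),p[2]);s=t/np.hypot(p[0],p[1]); return K[0,0]*p[0]*s+K[0,2],K[1,1]*p[1]*s+K[1,2]
    return K[0,0]*p[0]/p[2]+K[0,2],K[1,1]*p[1]/p[2]+K[1,2]
def crop(c,name,u0,v0,w,h,s):
    im=np.ascontiguousarray(c["pixels"][v0:v0+h,u0:u0+w,::-1]); cv2.imwrite(name,cv2.resize(im,None,fx=s,fy=s,interpolation=cv2.INTER_CUBIC))
def load(n): return dict(np.load(f"pics/{n}.npz"))
E
python3 - <<'E'
from h import *
t=load("top0");s=load("side0")
crop(t,"pics/tw.png",365,185,75,75,8)
crop(t,"pics/tb.png",180,180,75,60,8)
crop(s,"pics/sw.png",330,120,90,60,8)
crop(s,"pics/sb.png",260,245,100,95,6)
for u,v in [(417,201),(380,252),(220,225),(328,193),(285,156),(287,175),(310,262)]: print(u,v,atz(t,u,v,0.02).round(3),t["z_map"][v,u])
E
```

```text
417 201 [ 0.617 -0.415  0.02 ] 1.5302972
380 252 [ 0.449 -0.284  0.02 ] 1.4874172
220 225 [0.545 0.245 0.02 ] 1.4896951
328 193 [ 0.648 -0.116  0.02 ] 1.5334108
285 156 [0.778 0.028 0.02 ] 1.5512
287 175 [0.712 0.022 0.02 ] 1.5136272
310 262 [ 0.419 -0.053  0.02 ] 1.3659638
```

View pics/tw.png

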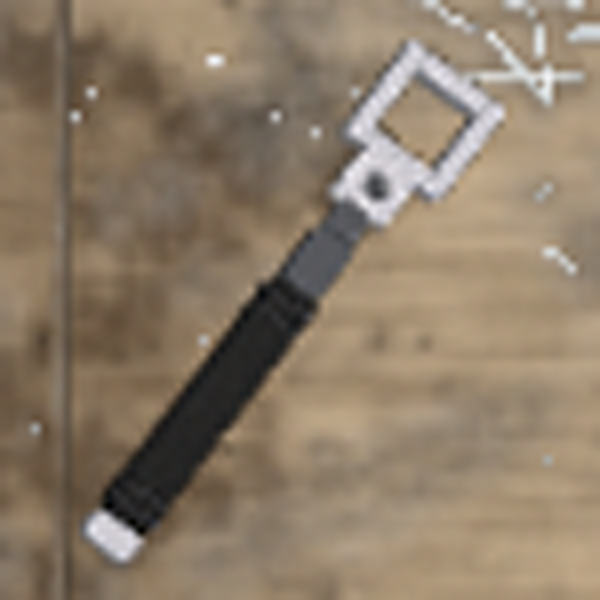

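View pics/tb.png

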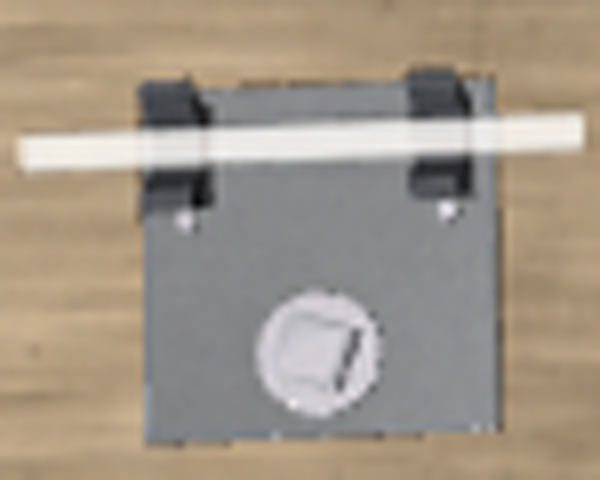

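View pics/sb.png

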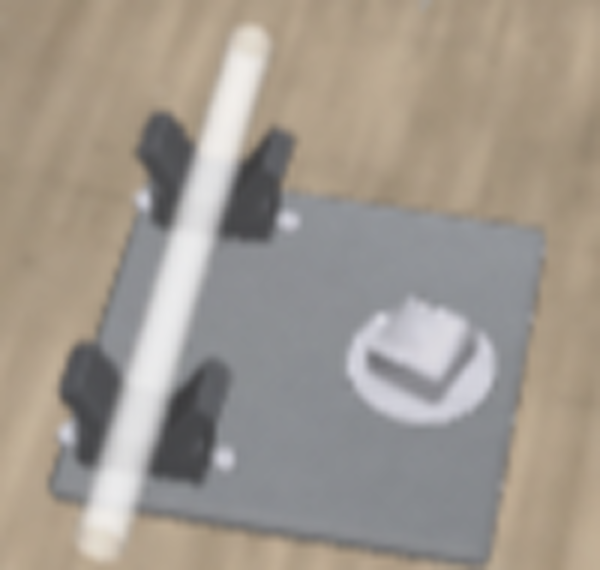

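View pics/sw.png

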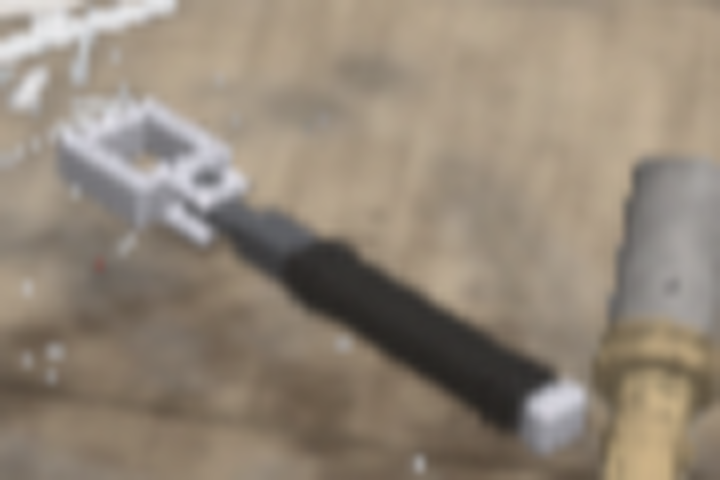

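The box end's hole is near (418.1,200.3) and the handle cap near (379.1,251.9). The bolt head looks turned relative to the flange. I'll move the wrist camera over the wrench and then over the bolt for close views.

```bash
cat >> h.py <<'E'
from scipy.spatial.transform import Rotation as Rn
def down(a):
    c,s=np.cos(a),np.sin(a)
    return Rn.from_matrix(np.array([[0,0,-1],[-s,c,0],[c,s,0]]).T).as_rotvec()
E
python3 - <<'E'
from station import ctrl
from h import *
o=ctrl.get_obs(); M=Rn.from_rotvec(o["tcp_rot"]).as_matrix(); print(M.round(2))
c=load("wrist0"); print("cam in tool",(M.T@(c["pose"][:3,3]-o["tcp_pos"])).round(3),(M.T@c["pose"][:3,:3]).round(3).tolist())
print("tip",ctrl.tcp_to_tips)
w=np.array([.617,-.415]);b=np.array([.545,.245])
for k in range(-180,180,20):
    a=np.radians(k)
    q1=ctrl.solve_ik(np.r_[w+0.11*np.array([np.cos(np.radians(142)),np.sin(np.radians(142))]),.1],down(a))
    q2=ctrl.solve_ik(np.r_[b+0.11*np.array([np.cos(a),np.sin(a)]),.03],down(a))
    q3=ctrl.solve_ik(np.r_[b+0.11*np.array([np.cos(a+np.pi),np.sin(a+np.pi)]),.03],down(a))
    print(k,*[None if q is None else q.round(2) if hasattr(q,'round') else np.round(q,2) for q in (q1,q2,q3)])
E
```

```text
[[-0.    0.26 -0.97]
 [ 0.   -0.97 -0.26]
 [-1.   -0.   -0.  ]]
cam in tool [-0.132 -0.    -0.068] [[0.001, -0.269, 0.963], [1.0, -0.001, -0.002], [0.001, 0.963, 0.269]]
tip 0.011
-180 [-0.63  0.2   1.36 -0.    1.58  0.94] [ 0.44 -0.12  1.82 -0.    1.44  2.02] [ 0.31  0.41  1.24 -0.    1.49  1.88]
-160 [-0.63  0.2   1.36 -0.    1.58  0.59] [ 0.37 -0.15  1.85 -0.    1.45  1.59] [ 0.36  0.43  1.21 -0.    1.5   1.58]
-140 [-0.63  0.2   1.36 -0.    1.58  0.24] [ 0.29 -0.14  1.83 -0.    1.44  1.17] [ 0.42  0.42  1.22 -0.    1.5   1.29]
-120 [-0.63  0.2   1.36  0.    1.58 -0.11] [ 0.23 -0.08  1.78  0.    1.44  0.75] [0.47 0.39 1.27 0.   1.49 0.99]
-100 [-0.63  0.2   1.36  0.    1.58 -0.46] [0.19 0.   1.7  0.   1.44 0.37] [0.51 0.32 1.35 0.   1.47 0.68]
-80 [-0.63  0.2   1.36 -0.    1.58 -0.81] [0.18 0.1  1.6  0.   1.44 0.  ] [0.54 0.24 1.44 0.   1.46 0.36]
-60 [-0.63  0.2   1.36  0.    1.58 -1.16] [ 0.19  0.2   1.49  0.    1.45 -0.33] [0.55 0.14 1.55 0.   1.44 0.03]
-40 [-0.63  0.2   1.36 -0.    1.58 -1.51] [ 0.22  0.29  1.38 -0.    1.47 -0.65] [ 0.54  0.04  1.66 -0.    1.44 -0.33]
-20 [-0
[... 157 characters left out ...]
  0.41  1.24 -0.    1.49 -1.26] [ 0.44 -0.12  1.82 -0.    1.44 -1.13]
20 [-0.63  0.2   1.36  0.    1.58 -2.55] [ 0.36  0.43  1.21 -0.    1.5  -1.56] [ 0.37 -0.15  1.85 -0.    1.45 -1.55]
40 None [ 0.42  0.42  1.22 -0.    1.5  -1.85] [ 0.29 -0.14  1.83 -0.    1.44 -1.98]
60 None [ 0.47  0.39  1.27 -0.    1.49 -2.15] [ 0.23 -0.08  1.78 -0.    1.44 -2.39]
80 None [ 0.51  0.32  1.35  0.    1.47 -2.46] None
100 [-0.63  0.2   1.36 -0.    1.58  2.33] None None
120 [-0.63  0.2   1.36 -0.    1.58  1.98] None None
140 [-0.63  0.2   1.36  0.    1.58  1.64] None [0.22 0.29 1.38 0.   1.47 2.49]
160 [-0.63  0.2   1.36  0.    1.58  1.29] [ 0.5  -0.05  1.75  0.    1.44  2.42] [0.26 0.36 1.3  0.   1.48 2.18]
```

```bash
python3 - <<'E'
from station import ctrl
from h import *
a=np.radians(142);d=np.array([np.cos(a),np.sin(a)])
w=np.array([.617,-.415]);b=np.array([.545,.245])
def snap(n):
    c=ctrl.read_camera("wrist"); np.savez(f"pics/{n}.npz",**c); cv2.imwrite(f"pics/{n}.png",c["pixels"][:,:,::-1])
ctrl.move_ptp(np.r_[b-np.array([0.0,0.06]),.2],down(np.radians(-100))); ctrl.sleep(.2); snap("wb1")
ctrl.move_ptp(np.r_[w+0.09*d,.18],down(a)); ctrl.sleep(.2); snap("ww1")
print(ctrl.get_obs()["clock"],ctrl.get_obs()["tcp_pos"])
E
```

```text
5.6333 [ 0.54647327 -0.35892505  0.18011518]
```

View pics/wb1.png

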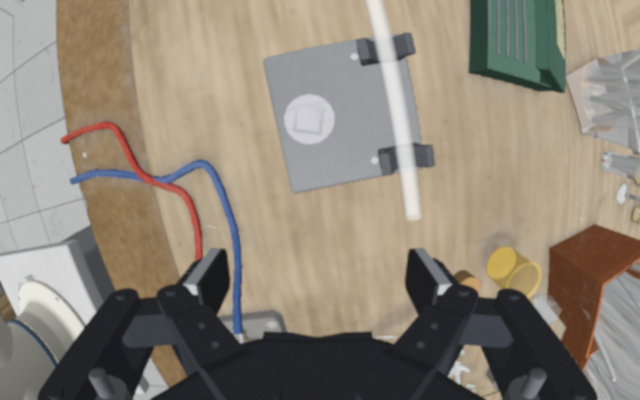

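View pics/ww1.png

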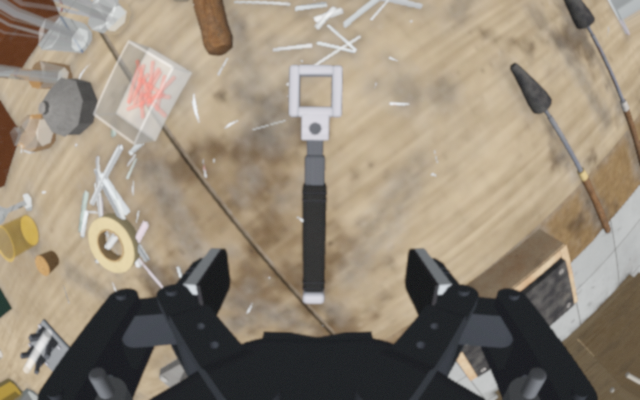

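The bolt is at about (308,119) in wb1, with the cables left of it around (205,165) to (240,330). In ww1 the wrench runs down the image, with the hole at about (316,92) and the cap at (314,297). I'll enlarge both.

```bash
python3 - <<'E'
from h import *
crop(load("wb1"),"pics/wb1c.png",275,85,68,68,11)
crop(load("ww1"),"pics/ww1c.png",270,55,95,75,8)
crop(load("ww1"),"pics/ww1d.png",280,170,70,75*2,4)
crop(load("ww1"),"pics/ww1e.png",280,260,70,60,8)
E
```

```text
(no output)
```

View pics/wb1c.png

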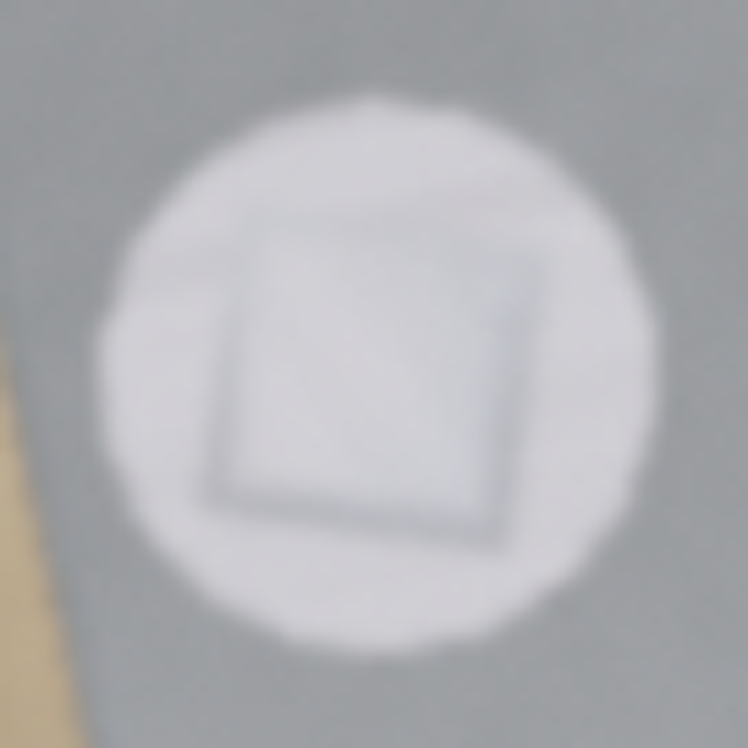

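View pics/ww1c.png

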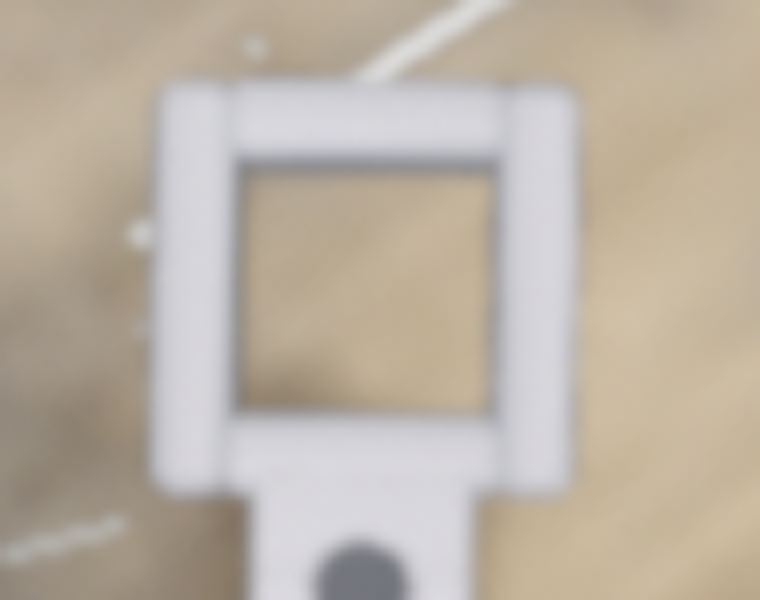

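View pics/ww1e.png

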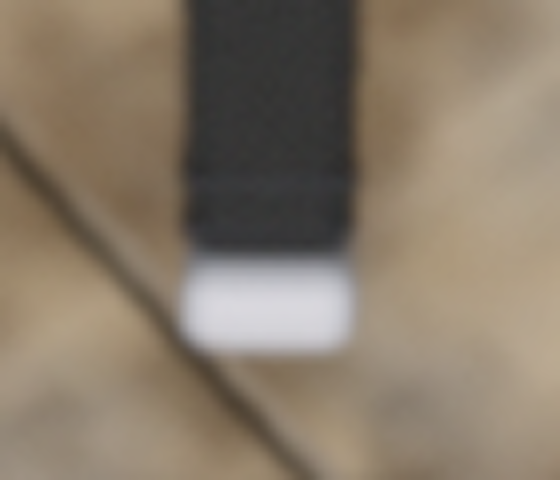

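```bash
python3 - <<'E'
from h import *
W=load("ww1");B=load("wb1");T=load("top0");S=load("side0")
f=lambda x,y,u0,v0,s:((x+.5)/s-.5+u0,(y+.5)/s-.5+v0)
P=[atz(W,*f(x,y,270,55,8),.02,True)[:2] for x,y in [(160,82),(580,85),(572,495),(153,490)]]
for p in P: print(p.round(4))
print("sides",[round(np.linalg.norm(P[i]-P[(i+1)%4]),4) for i in range(4)])
c=np.mean(P,0); print("centre",c)
Hh=[atz(W,*f(x,y,270,55,8),.02,True)[:2] for x,y in [(237,160),(500,160),(497,415),(233,412)]]
print("hole",np.mean(Hh,0),[round(np.linalg.norm(Hh[i]-Hh[(i+1)%4]),4) for i in range(4)])
pin=atz(W,*f(362,585,270,55,8),.02,True)[:2]
e=atz(W,*f(268,345,280,260,8),.02,True)[:2]; print("end",e,np.linalg.norm(e-c),"yaw",np.degrees(np.arctan2(*(e-c)[::-1])),"pin",np.linalg.norm(pin-c))
for i,j in [(0,3),(1,2)]: print("box yaw",np.degrees(np.arctan2(*(P[j]-P[i])[::-1])))
# triangulate wrench hole centre between wrist and top and side
print("tri W-T",tri(W,f(365,290,270,55,8),T,f(426,121,365,185,8),True))
th=np.linspace(0,2*np.pi,5)[:4]
Q=[atz(B,*f(x,y,275,85,11),.012,True)[:2] for x,y in [(98,375),(660,370),(379,95),(379,655)]]
print("washer",np.mean(Q[:2],0),np.mean(Q[2:],0),np.linalg.norm(Q[0]-Q[1]),np.linalg.norm(Q[2]-Q[3]))
print("tri bolt-washer", tri(B,f(379,375,275,85,11),T,f(319,354,180,180,8),True))
print("tri bolt-washer S", tri(B,f(379,375,275,85,11),S,f(421,358,260,245,6),True))
R=[atz(B,*f(x,y,275,85,11),.025,True)[:2] for x,y in [(245,215),(545,252),(505,550),(200,500)]]
print("shoulder c",np.mean(R,0),[round(np.linalg.norm(R[i]-R[(i+1)%4]),4) for i in range(4)])
for i in range(4): print("bolt yaw",np.degrees(np.arctan2(*(R[(i+1)%4]-R[i])[::-1]))%90)
for p in [(205,165),(240,250),(240,320),(160,183),(198,240)]: print("cable",atz(B,*p,.005,True).round(3),B["z_map"][p[1],p[0]])
E
```

```text
[ 0.6558 -0.4108]
[ 0.6254 -0.449 ]
[ 0.5872 -0.4182]
[ 0.6179 -0.38  ]
sides [np.float64(0.0488), np.float64(0.049), np.float64(0.049), np.float64(0.0488)]
centre [ 0.62156524 -0.4144798 ]
hole [ 0.6214366  -0.41446625] [np.float64(0.0305), np.float64(0.0304), np.float64(0.0308), np.float64(0.0301)]
end [ 0.44561964 -0.27344947] 0.2254914751291545 yaw 141.28585606216097 pin 0.035588013874041466
box yaw 140.889769832888
box yaw 141.07996531818526
tri W-T (array([ 0.61965718, -0.41325098,  0.03701405]), [np.float64(0.0002619729740721688), np.float64(0.0002619729740722253)])
washer [0.54847701 0.25308468] [0.54843865 0.25265019] 0.05240507294941921 0.052831944426505004
tri bolt-washer (array([5.49332192e-01, 2.51948798e-01, 1.62650588e-04]), [np.float64(0.0013947678458139743), np.float64(0.0013947678458139942)])
tri bolt-washer S (array([0.5491683 , 0.25277398, 0.01324305]), [np.float64(0.0006878617558655952), np.float64(0.0006878617558656455)])
shoulder c [0.54826415 0.25238754] [np.float64(0.0269), np.float64(0.0272), np.float64(0.0278), np.float64(0.0261)]
bolt yaw 72.49035814958566
bolt yaw 72.42297124366875
bolt yaw 70.21242776014324
bolt yaw 70.62362561557804
cable [0.425 0.226 0.005] 0.32345426
cable [0.441 0.12  0.005] 0.33200473
cable [0.411 0.019 0.005] 0.29869947
cable [0.362 0.218 0.005] 0.32586586
cable [0.391 0.14  0.005] 0.33572412
```

```bash
python3 - <<'E'
from h import *
B=load("wb1");T=load("top0")
K=B["K"]
def p3(c,u,v,fish):
    o,d=ray(c,u,v,fish); dc=c["pose"][:3,:3].T@d; return o+d/dc[2]*c["z_map"][v,u]
print("flange",p3(B,330,150,True).round(3),"bench",p3(B,180,60,True).round(3))
for p in [(205,165),(222,190),(234,215),(240,250),(240,300),(160,183),(175,186),(193,210),(198,240)]:
    v,u=p[1],p[0]
    best=max((p3(B,u+i,v,True) for i in range(-5,6)),key=lambda q:q[2]); print(p,best.round(3))
E
```

```text
flange [0.564 0.217 0.01 ] bench [0.417 0.352 0.   ]
(205, 165) [0.431 0.226 0.012]
(222, 190) [0.439 0.197 0.015]
(234, 215) [0.444 0.167 0.015]
(240, 250) [0.445 0.131 0.031]
(240, 300) [0.443 0.09  0.067]
(160, 183) [0.367 0.218 0.013]
(175, 186) [0.38  0.212 0.013]
(193, 210) [0.399 0.18  0.014]
(198, 240) [0.396 0.147 0.022]
```

The cables stand 12–67 mm above the bench on the robot side of the bolt. I'll therefore seat the wrench with its handle at 161.4° (away from the cables) and grasp it with the tool yaw at -39°.

```bash
python3 - <<'E'
from station import ctrl
from h import *
hyaw=np.radians(141.1);d=np.array([np.cos(hyaw),np.sin(hyaw)])
w=np.array([.6215,-.4145]); g=w+.112*d; R=down(hyaw-np.pi)
ctrl.move_ptp(np.r_[g,.10],R)
ctrl.move_straight(np.r_[g,.0135],rate=.12)
o=ctrl.get_obs();print(o["tcp_pos"].round(4),o["ft_force"].round(2))
c=ctrl.read_camera("top"); crop(c,"pics/g0.png",340,170,120,100,6)
ctrl.grab(); o=ctrl.get_obs();print(o["clock"],o["opening"],o["ft_force"].round(2),o["moment"].round(2),o["tcp_pos"].round(4))
ctrl.move_straight(np.r_[g,.08],rate=.12)
ctrl.sleep(.3);o=ctrl.get_obs();print(o["clock"],o["opening"],o["ft_force"].round(2),o["moment"].round(2))
for n in ["top","side","wrist"]:
    c=ctrl.read_camera(n); np.savez(f"pics/{n}1.npz",**c); cv2.imwrite(f"pics/{n}1.png",c["pixels"][:,:,::-1])
crop(load("side1"),"pics/s1c.png",300,80,130,100,6)
E
```

```text
[ 0.5349 -0.3445  0.0145] [ 1.02 -0.75  0.07]
9.7833 0.022300660492433268 [ 0.17 -0.52  2.15] [0.01 0.   0.01] [ 0.5345 -0.3443  0.0139]
10.7917 0.022532949687179248 [-0.31  0.63 -3.06] [ 0.01 -0.03  0.02]
```

View pics/s1c.png

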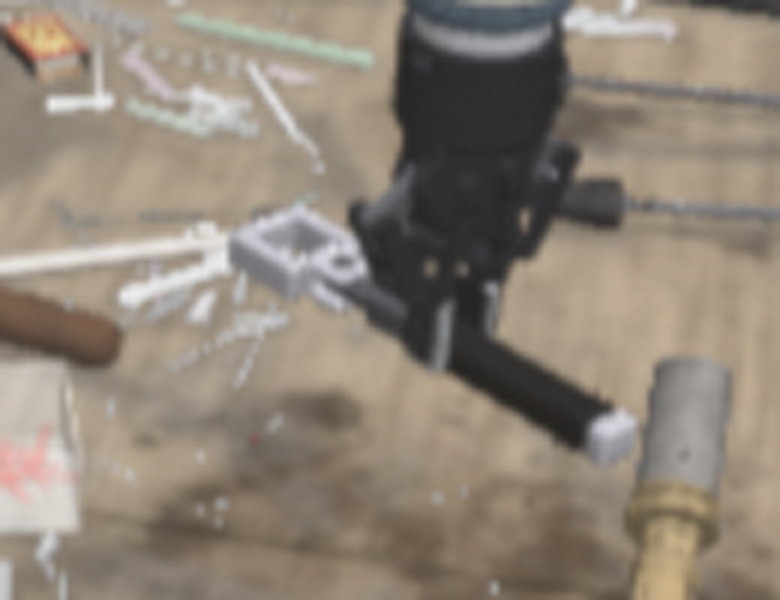

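View pics/wrist1.png

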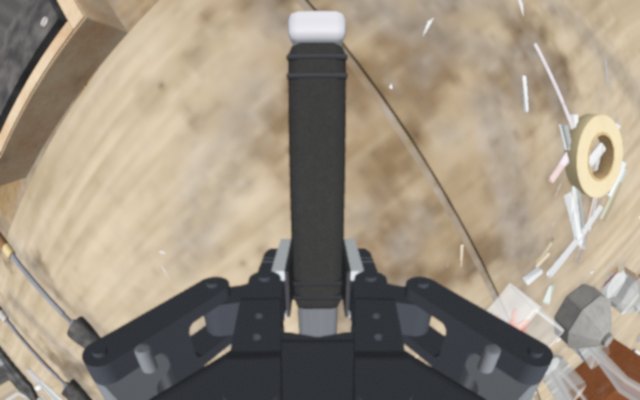

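The wrench is held level and centred: cap at (316,27), axis straight between the pads. Next I'll carry it high past the burner to a hover over the bolt.

```bash
python3 - <<'E'
from station import ctrl
from h import *
g=ctrl.get_obs()["tcp_pos"]
b=np.array([.5484,.2527]); hy=np.radians(161.4); d=np.array([np.cos(hy),np.sin(hy)])
t=b+.1118*d; a=hy-np.pi
ctrl.move_straight(np.r_[g[:2],.275],rate=.25)
ctrl.move_ptp(np.r_[t,.275],down(a))
ctrl.move_straight(np.r_[t,.08],rate=.2)
ctrl.sleep(.3);o=ctrl.get_obs();print(o["clock"],o["tcp_pos"].round(4),t,o["opening"],o["ft_force"].round(2),o["moment"].round(2))
for n in ["top","side","wrist"]:
    c=ctrl.read_camera(n); np.savez(f"pics/{n}2.npz",**c); cv2.imwrite(f"pics/{n}2.png",c["pixels"][:,:,::-1])
crop(load("side2"),"pics/s2c.png",260,215,130,110,6)
crop(load("top2"),"pics/t2c.png",170,180,100,90,8)
E
```

```text
15.5833 [0.4428 0.2886 0.0808] [0.44243949 0.28835965] 0.02268116816247872 [-0.53 -0.35 -2.54] [-0.02  0.03  0.  ]
```

View pics/s2c.png

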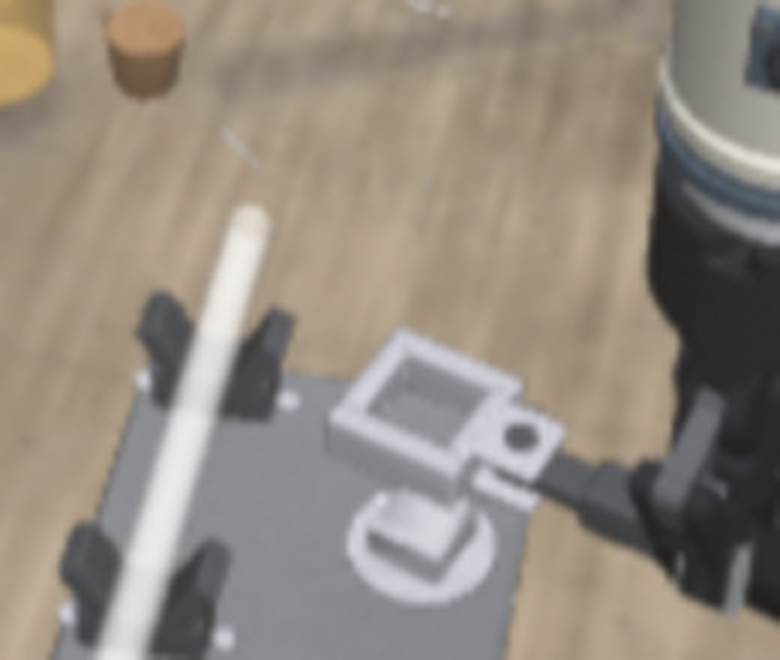

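View pics/t2c.png

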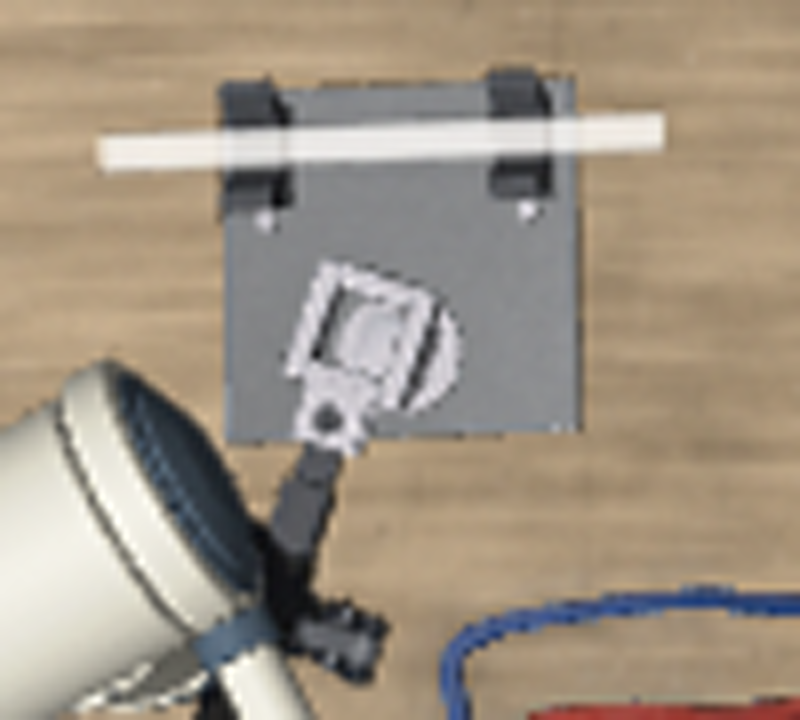

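View pics/wrist2.png

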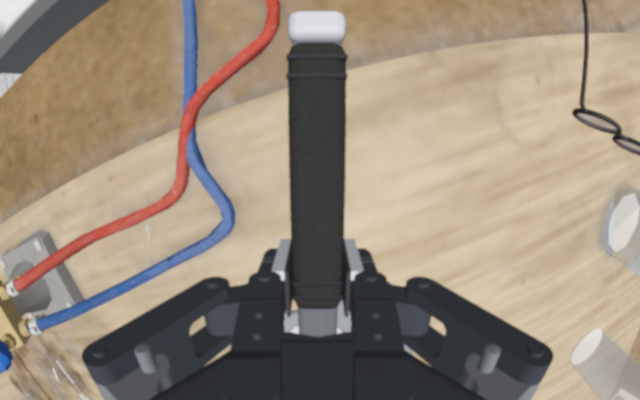

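```bash
python3 - <<'E'
from h import *
f=lambda x,y,u0,v0,s:((x+.5)/s-.5+u0,(y+.5)/s-.5+v0)
S=load("side2");T=load("top2")
def rep(n,c,pts,z,u0,v0,s):
    P=np.array([atz(c,*f(x,y,u0,v0,s),z)[:2] for x,y in pts]);print(n,P.mean(0).round(4),[round(np.linalg.norm(P[i]-P[(i+1)%4]),4) for i in range(4)] if len(P)==4 else "", [round(np.degrees(np.arctan2(*(P[(i+1)%4]-P[i])[::-1]))%90,1) for i in range(4)] if len(P)==4 else "")
rep("side box",S,[(403,330),(522,386),(452,472),(332,415)],.087,260,215,6)
rep("side hole",S,[(405,358),(480,398),(440,450),(367,405)],.087,260,215,6)
rep("side washer",S,[(421,538)],.012,260,215,6)
rep("top box",T,[(327,262),(443,293),(412,410),(292,375)],.087,170,180,8)
rep("top washer",load("top0"),[(319,354)],.012,180,180,8)
E
```

```text
side box [0.5496 0.257 ] [np.float64(0.0467), np.float64(0.0454), np.float64(0.0458), np.float64(0.046)] [np.float64(69.6), np.float64(69.6), np.float64(70.4), np.float64(70.7)]
side hole [0.5508 0.2585] [np.float64(0.0304), np.float64(0.027), np.float64(0.0306), np.float64(0.0251)] [np.float64(66.4), np.float64(71.3), np.float64(63.0), np.float64(71.2)]
side washer [0.55   0.2519]  
top box [0.5502 0.2463] [np.float64(0.0482), np.float64(0.0479), np.float64(0.05), np.float64(0.0469)] [np.float64(74.4), np.float64(76.0), np.float64(73.1), np.float64(73.9)]
top washer [0.5494 0.2489]
```

```bash
python3 - <<'E'
from h import *
def p3(c,u,v,fish):
    o,d=ray(c,u,v,fish); dc=c["pose"][:3,:3].T@d; return o+d/dc[2]*c["z_map"][v,u]
for n in ("wrist1","wrist2"):
    W=load(n)
    for v in (20,30,60,100,150,200,250,290): print(n,v,p3(W,316,v,True).round(4))
S=load("side2");f=lambda x,y,u0,v0,s:((x+.5)/s-.5+u0,(y+.5)/s-.5+v0)
for p in [(405,340),(505,390),(350,415),(445,465),(555,430),(500,420)]:
    u,v=f(*p,260,215,6); print("side",p,p3(S,int(round(u)),int(round(v)),False).round(4))
for p in [(421,585),(300,430)]:
    u,v=f(*p,260,215,6); print("ref washer/flange",p3(S,int(round(u)),int(round(v)),False).round(4))
T=load("top2")
for p in [(315,300),(420,320),(350,380),(300,400)]:
    u,v=f(*p,170,180,8); print("top",p,p3(T,int(round(u)),int(round(v)),False).round(4))
E
```

```text
wrist1 20 [ 0.4491 -0.2754  0.0865]
wrist1 30 [ 0.4523 -0.278   0.0856]
wrist1 60 [ 0.4624 -0.2862  0.0858]
wrist1 100 [ 0.4754 -0.2966  0.0862]
wrist1 150 [ 0.4912 -0.3095  0.086 ]
wrist1 200 [ 0.5075 -0.3226  0.0869]
wrist1 250 [ 0.5252 -0.337   0.0869]
wrist1 290 [ 0.5418 -0.3505  0.0861]
wrist2 20 [0.3393 0.3234 0.0878]
wrist2 30 [0.3433 0.322  0.0873]
wrist2 60 [0.3553 0.3179 0.0862]
wrist2 100 [0.3711 0.3126 0.0865]
wrist2 150 [0.3904 0.3061 0.0877]
wrist2 200 [0.4104 0.2993 0.0872]
wrist2 250 [0.4323 0.2919 0.0869]
wrist2 290 [0.452  0.2852 0.0872]
side (405, 340) [0.5626 0.2302 0.0859]
side (505, 390) [0.5248 0.2453 0.0844]
side (350, 415) [0.5728 0.2702 0.0871]
side (445, 465) [0.5381 0.2834 0.087 ]
side (555, 430) [0.5067 0.2569 0.0837]
side (500, 420) [0.5246 0.2579 0.0832]
ref washer/flange [0.5456 0.2718 0.0119]
ref washer/flange [0.6021 0.2085 0.0085]
top (315, 300) [0.5644 0.2671 0.0892]
top (420, 320) [0.5542 0.2255 0.0899]
top (350, 380) [0.5326 0.2545 0.086 ]
top (300, 400) [0.529  0.2894 0.0149]
```

Depth readings say the wrench is level (top at z about 0.087). The side and top views disagree by a few mm in y, so I'll look again just above the bolt, where height errors hardly matter.

```bash
python3 - <<'E'
from station import ctrl
from h import *
b=np.array([.5484,.2527]); hy=np.radians(161.4); d=np.array([np.cos(hy),np.sin(hy)])
t=b+.1118*d
ctrl.move_straight(np.r_[t-[.0004,.0002],.047],rate=.1)
ctrl.sleep(.3);o=ctrl.get_obs();print(o["clock"],o["tcp_pos"].round(4),t,o["ft_force"].round(2),o["moment"].round(2))
for n in ["top","side"]:
    c=ctrl.read_camera(n); np.savez(f"pics/{n}3.npz",**c)
crop(load("side3"),"pics/s3c.png",300,270,75,60,10)
crop(load("top3"),"pics/t3c.png",190,200,60,50,12)
E
```

```text
16.5167 [0.4424 0.2884 0.0477] [0.44243949 0.28835965] [ 0.39 -0.81 -2.56] [-0.03  0.02  0.03]
```

View pics/s3c.png

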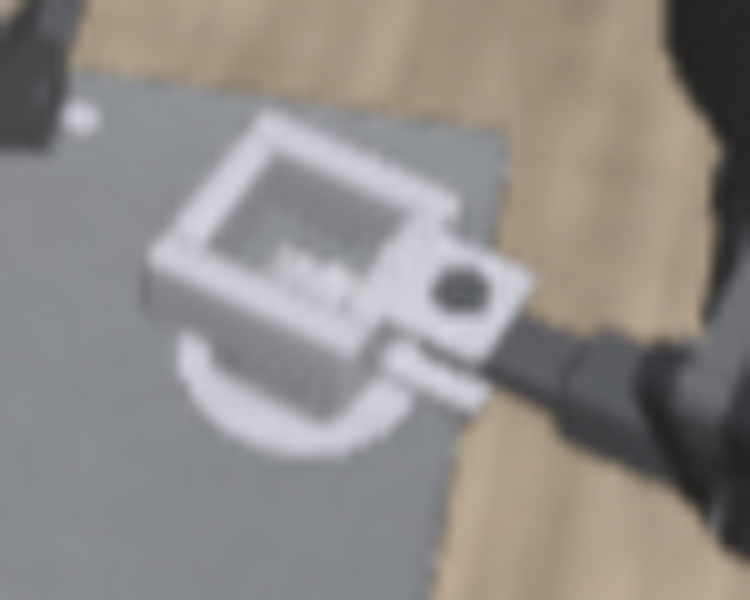

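View pics/t3c.png

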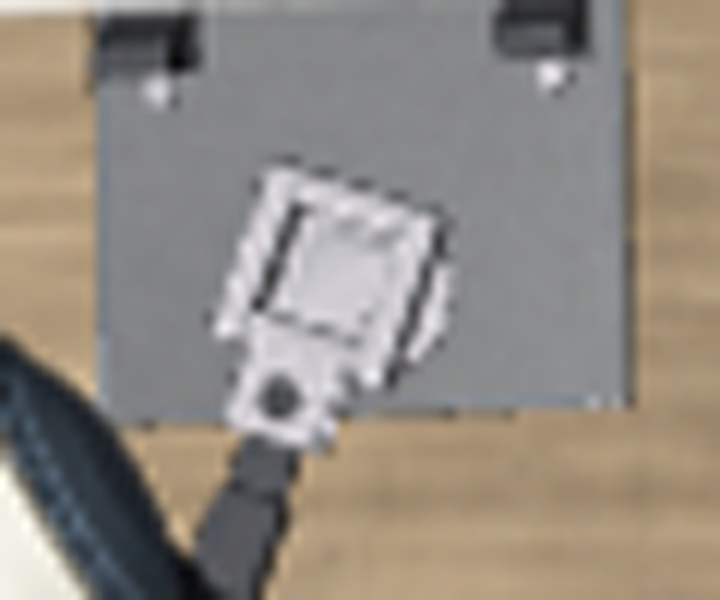

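The hole lies over the bolt head, which shows through it in both views with yaws matching. I'll descend in small steps and watch the force.

```bash
python3 - <<'E'
from station import ctrl
from h import *
b=np.array([.5484,.2527]); hy=np.radians(161.4); d=np.array([np.cos(hy),np.sin(hy)])
t=b+.1118*d-[.0004,.0002]
for z in [.042,.038,.035,.032,.030,.028,.0265,.0255,.0248]:
    ctrl.move_straight(np.r_[t,z],rate=.03); o=ctrl.get_obs()
    print(z,o["tcp_pos"].round(4),o["ft_force"].round(2),o["moment"].round(2),round(o["clock"],2))
    if o["ft_force"][2]>10: break
for n in ["top","side"]:
    c=ctrl.read_camera(n); np.savez(f"pics/{n}4.npz",**c)
crop(load("side4"),"pics/s4c.png",300,270,75,60,10)
E
```

```text
0.042 [0.4418 0.288  0.0415] [-0.82  0.06 -2.17] [ 0.01 -0.01  0.03] 16.93
0.038 [0.4418 0.2881 0.0376] [ 0.6   0.26 -2.69] [ 0.01  0.05 -0.01] 17.22
0.035 [0.4419 0.2881 0.0347] [-0.25 -0.22 -2.67] [ 0.07  0.   -0.02] 17.47
0.032 [0.4419 0.2881 0.0317] [-0.18  0.68 -2.68] [-0.03  0.01 -0.03] 17.72
0.03 [0.442  0.2881 0.0298] [ 0.66 -0.56 -2.98] [ 0.04  0.11 -0.01] 17.97
0.028 [0.4419 0.2881 0.0278] [-0.4  -0.28 -2.19] [ 0.04  0.04 -0.04] 18.22
0.0265 [0.4419 0.2881 0.0263] [-0.73 -0.15 -2.67] [ 0.02  0.01 -0.01] 18.47
0.0255 [0.4422 0.2882 0.0257] [ 0.31  0.7  -2.1 ] [-0.01 -0.03  0.02] 18.72
0.0248 [0.4422 0.2883 0.0252] [-1.13 -0.34  0.26] [-0.11 -0.04 -0.05] 18.97
```

View pics/s4c.png

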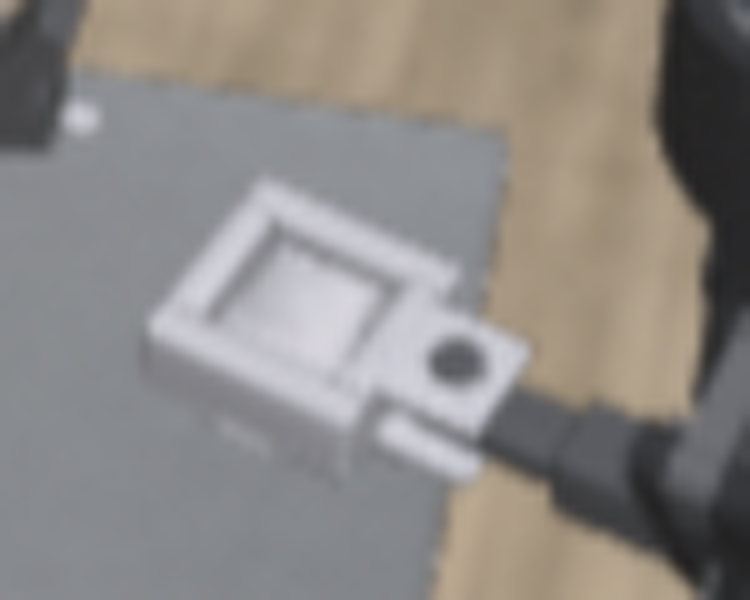

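The wrench is fully seated: the box lies flat over the washer, and contact came at TCP z = 0.0252. I'll turn it clockwise in small arcs about the bolt and watch the torque about the pin.

```bash
cat > turn.py <<'E'
from station import ctrl
from h import *
b=np.array([.5484,.2527]); hy0=np.radians(161.4); L=.1118
def meas(hy,n=6):
    F=[];M=[]
    for _ in range(n):
        ctrl.sleep(.02);o=ctrl.get_obs();F.append(o["ft_force"]);M.append(o["moment"])
    F=np.mean(F,0);M=np.mean(M,0);r=np.array([np.cos(hy),np.sin(hy)])
    ft=r[0]*F[1]-r[1]*F[0]   # CCW-tangential force on tool
    z=Rn.from_rotvec(o["tcp_rot"]).as_matrix()[:,2]; yaw=np.arctan2(-z[1],-z[0])
    return ft,F@np.r_[r,0],F[2],M[2],ft*(L-.036)+M[2],ft*L+M[2],yaw,o
E
python3 - <<'E'
from turn import *
ctrl.sleep(.2)
print("base",np.round(meas(hy0)[:6],2))
cnt=0
for k in range(1,40):
    th=.022*k; hy=hy0-th; p=b+L*np.array([np.cos(hy),np.sin(hy)])-[.0004,.0002]
    ctrl.move_straight(np.r_[p,.0250],rate=.03,ori=down(hy-np.pi))
    m=meas(hy)
    print(round(th,3),"ft %.2f rad %.2f fz %.2f mz %.2f Tpin %.2f Tbolt %.2f"%m[:6],"yaw %.3f"%(hy0-m[6]),round(m[7]["clock"],2))
    if m[4]>.6 or abs(m[0])>20 or abs(m[1])>25: break
E
```

```text
base [ 0.39  1.11  0.92 -0.01  0.02  0.03]
0.022 ft 0.64 rad 0.36 fz 0.83 mz -0.05 Tpin -0.00 Tbolt 0.02 yaw 0.022 19.72
0.044 ft 1.00 rad -0.84 fz 0.50 mz -0.12 Tpin -0.05 Tbolt -0.01 yaw 0.044 20.07
0.066 ft 1.85 rad -0.62 fz 1.22 mz -0.17 Tpin -0.03 Tbolt 0.04 yaw 0.066 20.42
0.088 ft 2.62 rad -0.55 fz 1.17 mz -0.28 Tpin -0.08 Tbolt 0.01 yaw 0.088 20.77
0.11 ft 4.14 rad 0.15 fz 2.10 mz -0.31 Tpin 0.01 Tbolt 0.16 yaw 0.110 21.12
0.132 ft 4.09 rad 0.13 fz 1.47 mz -0.34 Tpin -0.03 Tbolt 0.12 yaw 0.132 21.47
0.154 ft 4.39 rad -0.38 fz 1.51 mz -0.36 Tpin -0.03 Tbolt 0.13 yaw 0.154 21.82
0.176 ft 4.38 rad -0.35 fz 1.35 mz -0.36 Tpin -0.03 Tbolt 0.13 yaw 0.176 22.17
0.198 ft 4.28 rad -0.42 fz 1.13 mz -0.38 Tpin -0.06 Tbolt 0.10 yaw 0.197 22.52
0.22 ft 3.62 rad -0.36 fz 1.23 mz -0.35 Tpin -0.08 Tbolt 0.05 yaw 0.219 22.87
0.242 ft 3.87 rad -0.72 fz 1.26 mz -0.35 Tpin -0.06 Tbolt 0.08 yaw 0.241 23.22
0.264 ft 4.22 rad -1.15 fz 1.13 mz -0.34 Tpin -0.02 Tbolt 0.13 yaw 0.263 23.57
0.286 ft 3.96 rad -0.90 fz 1.19 mz -0.35 Tpin -0.05 Tbolt 0.09 yaw 0.285 23.92
0.308 ft 3.66 rad -1.49 fz 0.80 mz -0.35 Tpin -0.08 Tbolt 0.05 yaw 0.307 24.27
0.33 ft 4.06 rad -1.66 fz 1.08 mz -0.34 Tpin -0.03 Tbolt 0.11 yaw 0.329 24.62
0.352 ft 3.78 rad -1.97 fz 1.07 mz -0.35 Tpin -0.06 Tbolt 0.07 yaw 0.351 24.97
0.374 ft 3.64 rad -1.87 fz 0.99 mz -0.30 Tpin -0.03 Tbolt 0.11 yaw 0.373 25.32
0.396 ft 4.45 rad -1.74 fz 1.53 mz -0.16 Tpin 0.17 Tbolt 0.33 yaw 0.396 25.67
0.418 ft 6.49 rad -2.15 fz 1.69 mz 0.16 Tpin 0.65 Tbolt 0.88 yaw 0.417 26.02
```

The bolt turned at a steady low torque and hit its stop at about 0.39 rad. Now I'll take fine steps about the pin, looking for the torque plateau that marks the click.

```bash
python3 - <<'E'
from turn import *
c=ctrl.read_camera("top"); np.savez("pics/top5.npz",**c); c=ctrl.read_camera("side"); np.savez("pics/side5.npz",**c)
h1=hy0-.418; u=lambda a:np.array([np.cos(a),np.sin(a)])
pin=b+.036*u(h1)
for k in range(1,7):
    th=.013*k; hy=h1-th; p=pin+(L-.036)*u(hy)-[.0004,.0002]
    ctrl.move_straight(np.r_[p,.0250],rate=.03,ori=down(hy-np.pi))
    m=meas(hy)
    print(round(th,3),"ft %.2f rad %.2f fz %.2f mz %.2f Tpin %.2f Tbolt %.2f"%m[:6],"yaw %.3f"%(hy0-m[6]),round(m[7]["clock"],2))
    if m[4]>2.0: break
c=ctrl.read_camera("top"); np.savez("pics/top6.npz",**c); c=ctrl.read_camera("side"); np.savez("pics/side6.npz",**c)
crop(load("side5"),"pics/s5c.png",300,270,100,75,8)
crop(load("side6"),"pics/s6c.png",300,270,100,75,8)
E
```

```text
0.013 ft 7.41 rad -2.53 fz 2.01 mz 0.45 Tpin 1.01 Tbolt 1.28 yaw 0.429 26.47
0.026 ft 7.39 rad -2.32 fz 2.28 mz 0.45 Tpin 1.01 Tbolt 1.28 yaw 0.442 26.82
0.039 ft 6.98 rad -2.42 fz 2.19 mz 0.49 Tpin 1.02 Tbolt 1.27 yaw 0.455 27.17
0.052 ft 6.93 rad -2.66 fz 2.43 mz 0.50 Tpin 1.03 Tbolt 1.28 yaw 0.468 27.52
0.065 ft 6.94 rad -2.90 fz 2.03 mz 0.50 Tpin 1.03 Tbolt 1.28 yaw 0.481 27.87
0.078 ft 6.89 rad -2.05 fz 2.28 mz 0.49 Tpin 1.01 Tbolt 1.26 yaw 0.494 28.22
```

View pics/s5c.png

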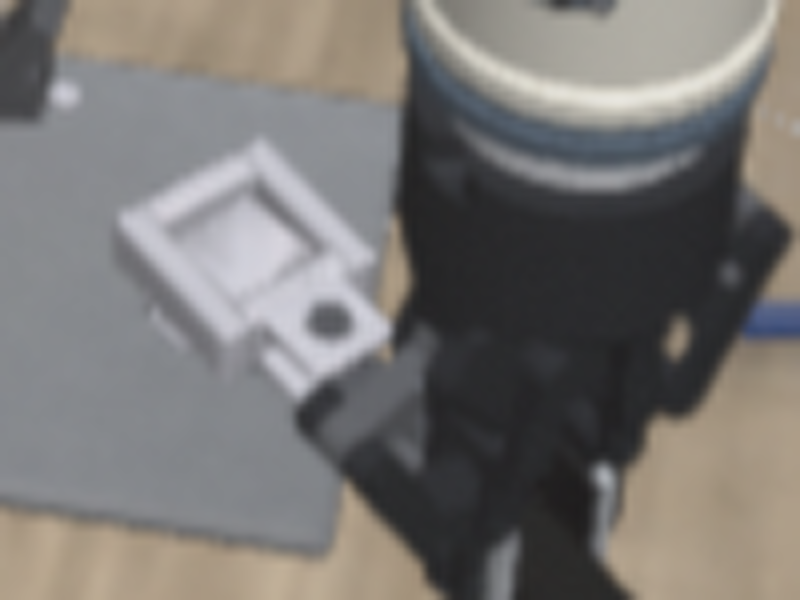

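View pics/s6c.png

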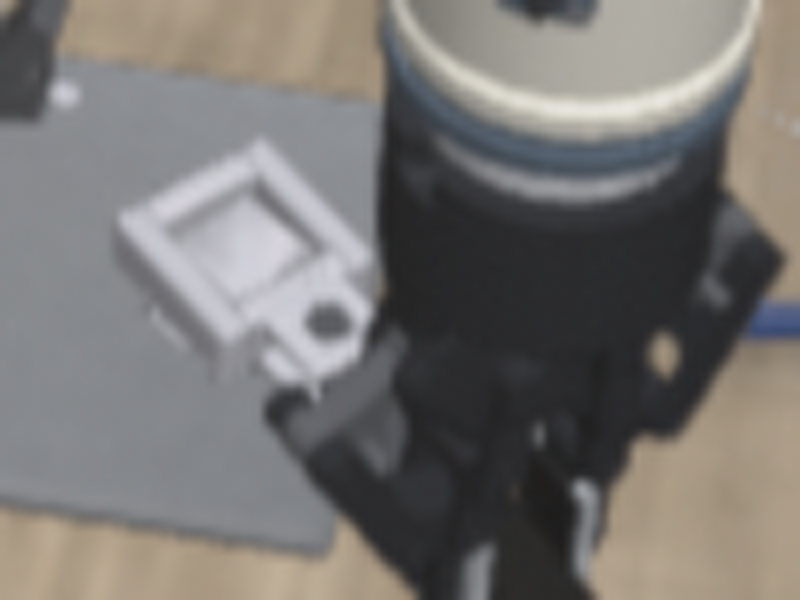

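The torque plateaued at 1.01 N·m about the pin while the box stood still at (120–380, 140–380) in both crops, so the handle is giving way. I'll go to about 0.12 rad, hold, then ease back.

```bash
python3 - <<'E'
from turn import *
h1=hy0-.418; u=lambda a:np.array([np.cos(a),np.sin(a)])
pin=b+.036*u(h1)
def step(th,rate=.03):
    hy=h1-th; p=pin+(L-.036)*u(hy)-[.0004,.0002]
    ctrl.move_straight(np.r_[p,.0250],rate=rate,ori=down(hy-np.pi))
    m=meas(hy)
    print(round(th,3),"ft %.2f rad %.2f fz %.2f mz %.2f Tpin %.2f Tbolt %.2f"%m[:6],"yaw %.3f"%(hy0-m[6]),"tcp z %.4f"%m[7]["tcp_pos"][2],round(m[7]["clock"],2)); return m
for th in (.091,.104,.117,.130): step(th)
ctrl.sleep(.3)
c=ctrl.read_camera("top"); np.savez("pics/top7.npz",**c); c=ctrl.read_camera("side"); np.savez("pics/side7.npz",**c)
for th in (.10,.07,.04,.02,0,-.015,-.03,-.045,-.06):
    m=step(th)
    if th<.02 and m[5]<.1: break
crop(load("side7"),"pics/s7c.png",300,270,100,75,8)
E
```

```text
0.091 ft 6.91 rad -2.56 fz 2.45 mz 0.52 Tpin 1.04 Tbolt 1.29 yaw 0.507 tcp z 0.0248 28.67
0.104 ft 6.81 rad -2.86 fz 2.45 mz 0.52 Tpin 1.04 Tbolt 1.28 yaw 0.520 tcp z 0.0247 29.02
0.117 ft 6.84 rad -2.80 fz 2.39 mz 0.53 Tpin 1.04 Tbolt 1.29 yaw 0.533 tcp z 0.0248 29.37
0.13 ft 6.74 rad -3.06 fz 1.63 mz 0.52 Tpin 1.03 Tbolt 1.28 yaw 0.546 tcp z 0.0248 29.72
0.1 ft 6.99 rad -2.57 fz 2.37 mz 0.54 Tpin 1.07 Tbolt 1.32 yaw 0.516 tcp z 0.0248 30.47
0.07 ft 6.97 rad -2.63 fz 2.22 mz 0.52 Tpin 1.04 Tbolt 1.29 yaw 0.486 tcp z 0.0248 30.82
0.04 ft 6.94 rad -2.48 fz 2.01 mz 0.48 Tpin 1.01 Tbolt 1.26 yaw 0.456 tcp z 0.0248 31.17
0.02 ft 6.93 rad -2.25 fz 2.21 mz 0.47 Tpin 0.99 Tbolt 1.24 yaw 0.436 tcp z 0.0248 31.52
0 ft 6.54 rad -1.97 fz 2.07 mz 0.23 Tpin 0.72 Tbolt 0.96 yaw 0.417 tcp z 0.0248 31.87
-0.015 ft 5.58 rad -1.63 fz 1.45 mz -0.25 Tpin 0.18 Tbolt 0.38 yaw 0.403 tcp z 0.0249 32.22
-0.03 ft 5.83 rad -0.97 fz 1.83 mz -0.50 Tpin -0.06 Tbolt 0.15 yaw 0.388 tcp z 0.0249 32.57
-0.045 ft 6.85 rad -1.16 fz 2.05 mz -0.68 Tpin -0.17 Tbolt 0.08 yaw 0.374 tcp z 0.0249 32.92
```

View pics/s7c.png

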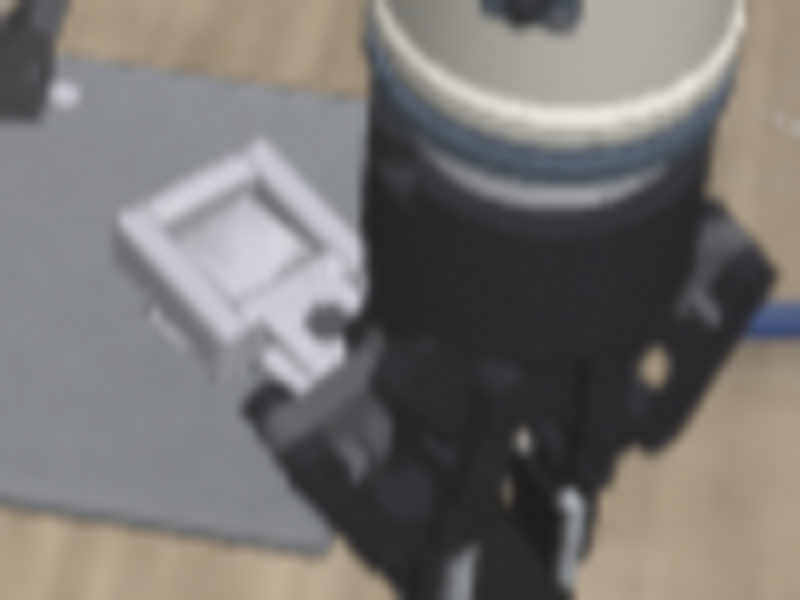

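The handle gave way and went back straight, with the torque falling off again at the same yaw of about 0.43. I'll release, retreat upward and check.

```bash
python3 - <<'E'
from turn import *
ctrl.gripper_open(); ctrl.sleep(.2)
o=ctrl.get_obs();print(o["opening"],o["ft_force"].round(2),o["tcp_pos"].round(4))
p=o["tcp_pos"]; ctrl.move_straight(np.r_[p[:2],.16],rate=.1)
p2=p+[0,0,0]
ctrl.sleep(.3)
for n in ["side","wrist"]:
    c=ctrl.read_camera(n); np.savez(f"pics/{n}8.npz",**c); cv2.imwrite(f"pics/{n}8.png",c["pixels"][:,:,::-1])
crop(load("side8"),"pics/s8c.png",270,245,130,100,6)
ctrl.move_straight(np.r_[p[:2],.28],rate=.2)
ctrl.move_ptp([.45,.0,.33],down(np.radians(-20)))
c=ctrl.read_camera("top");np.savez("pics/top8.npz",**c);crop(c,"pics/t8c.png",160,150,200,130,4)
print(ctrl.get_obs()["clock"])
E
```

```text
0.08560683311342016 [0.3  0.46 0.41] [0.4634 0.3255 0.025 ]
37.7
```

View pics/s8c.png

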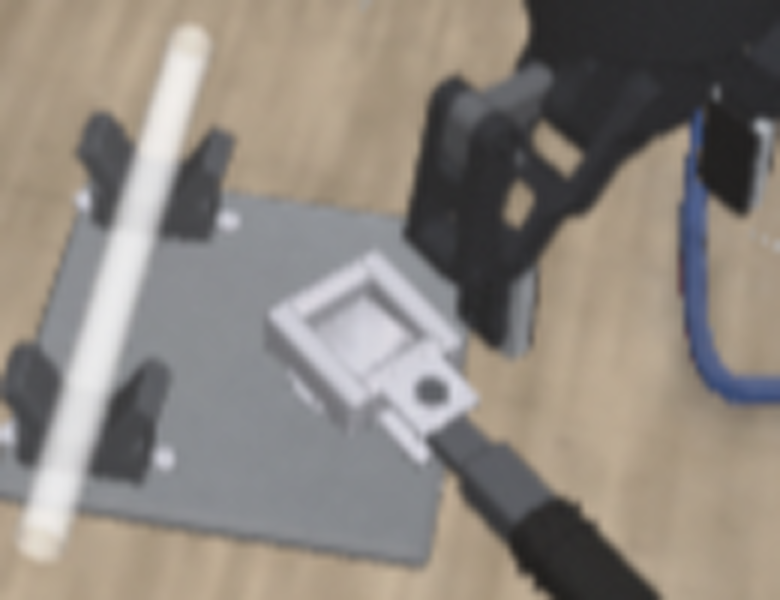

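View pics/t8c.png

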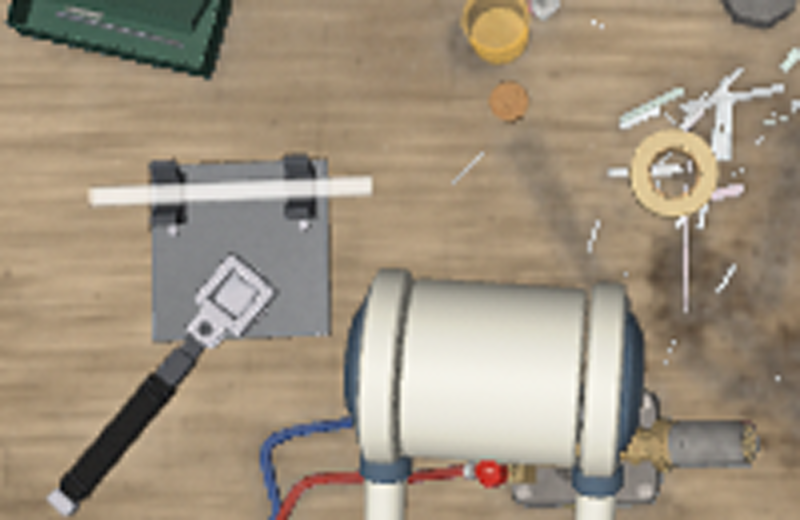

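The wrench sits on the bolt with its handle in line (hole at (235,295), cap at (62,500)), and the bystanders look unmoved. One last depth check of its tilt and angle before handing in.

```bash
python3 - <<'E'
from station import ctrl
from h import *
def p3(c,u,v,fish=False):
    o,d=ray(c,u,v,fish); dc=c["pose"][:3,:3].T@d; return o+d/dc[2]*c["z_map"][v,u]
f=lambda x,y,s=4,u0=160,v0=150:(int(round((x+.5)/s-.5+u0)),int(round((y+.5)/s-.5+v0)))
T=load("top8")
for p in [(235,262),(265,295),(240,325),(205,295),(235,295),(140,410),(100,455),(62,500)]: print(p,p3(T,*f(*p)).round(4))
W=load("wrist8")
cap=p3(T,*f(62,500));hole=atz(T,(235.5)/4-.5+160,295.5/4-.5+150,.03)
pin=atz(T,(207.5)/4-.5+160,329.5/4-.5+150,.03)
an=lambda v:np.degrees(np.arctan2(v[1],v[0]))
print("yaw hole-pin",an(pin-hole),"pin-cap",an(cap-pin),hole)
o=ctrl.get_obs();print(o["ft_force"].round(2),o["clock"])
T0=load("top0")
d=np.abs(T0["pixels"].astype(int)-T["pixels"]).max(2)
for n,(u,v) in dict(jar=(285,156),cork=(287,175),tape=(328,193)).items(): print(n,d[v-10:v+10,u-10:u+10].mean())
E
```

```text
(235, 262) [0.5762 0.2489 0.038 ]
(265, 295) [0.5498 0.223  0.0338]
(240, 325) [0.5239 0.2431 0.0297]
(205, 295) [0.5506 0.2729 0.0315]
(235, 295) [0.5508 0.2508 0.0267]
(140, 410) [0.4561 0.3243 0.028 ]
(100, 455) [0.4208 0.3576 0.0227]
(62, 500) [0.3824 0.3888 0.0238]
yaw hole-pin 140.932362390884 pin-cap 139.82212689414428 [0.54922961 0.24884311 0.03      ]
[-0.17 -0.34  0.32] 37.7
jar 3.0125
cork 2.88
tape 3.17
```

View pics/wrist8.png

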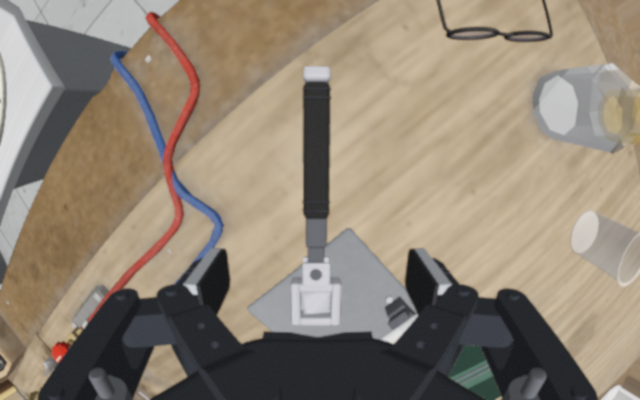

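```bash
python3 - <<'E'
from station import ctrl
ctrl.sleep(.3); print(ctrl.hand_in(), ctrl.get_obs()["clock"])
E
```

```text
the job is handed in; nothing more can be done
the job is handed in; nothing more can be done
```

The wrench is on the bolt, it clicked, and I released it with the handle straight; the job is handed in. The simulator gives no verdict.

- **Seating:** I set the wrench down with the handle pointing away from the cables. It slid fully down to the washer without resistance.
- **Turning:** The bolt turned clockwise until it stopped hard at about 0.39 rad of wrench travel, play included.
- **Click:** The torque about the pin levelled off at 1.0 N·m while the box end stood still. I went on to roughly 0.12 rad of give, estimated from tool angle and torque, and held it briefly. Then I eased back until the torque dropped to zero.
- **Last checks:**
  - The handle is in line to about 1°.
  - The wrench sags about 0.06 rad under the handle's weight, lifting the hole centre by about 2 mm (limit 6 mm).
  - The bystanders look unmoved, nothing touches the robot, and the clock read 37.7 s just before hand-in.
- **Disagreements:**
  - While the wrench hovered over the bolt, the side and top cameras disagreed by several mm in y. I relied on the wrist camera instead, and the fit bore it out.
  - The bolt's turning torque measured about 0.1 N·m instead of the stated 0.25 N·m.

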